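# Square the denture flask to the backstop

### The job

Push the heavy denture flask round on the bench, corner by corner, until one of its long sides squarely faces the steel fence, then push it up so that this side lies flat against the fence with its middle at the fence's centre stud. Push only against its sides with the outside of the fingers: do not grip it or press on its top, never lift or tip it, and do not let it touch the fence while it is still clearly askew. Leave the plaster cast, the wax knife and the jar where they are.

Things in the scene. Friction and masses are not known exactly. Their poses are not given: they have to be found in the camera images.
- flask: Denture flask: aluminium block 76 (x) by 120 (y) mm, top at z 50, two dark bolt heads on top (18 dia, 10 high, at y +-42). 0.6 to 1 kg; slides on a foot pad 50 (x) by 76 (y), 3 high, under 5 to 14 N. Origin: centre of underside, z up. Both long sides (across x) are alike: either may face the fence. Starts 35 to 90 degrees out of line, centre 120-150 mm before the fence.
- fence_face (a point): Foot of the middle of the fence's front face, at bench height. Fixed steel bar 260 mm long, 40 high, 12 thick; ribs and foot flange behind it, out to 67 mm behind the face. x points from the front face into the fence (roughly away from the robot), y along it, z up. A dark stud (12 dia, 16 high) on top of the bar marks its middle, 6 mm behind this point.
- cast: Bystander: round dental cast, plaster base with pink-brown gum and white teeth, 66 mm diameter, about 39 mm high; origin at the centre of its underside. Stands off the fence's +y end, loose.
- wax_knife: Bystander: wax knife lying on the bench, 170 mm long along its x, wooden handle 14 mm thick towards -x, steel blade towards +x; origin on the bench below the handle's front part, 87 mm from the handle's end. Lies off the fence's -y end, loose.
- jar: Bystander: small amber jar with white cap, 52 mm diameter, 55 mm high; origin at the centre of its underside. Stands off the fence's -y end, loose.
Mind the look-alikes: they are no part of the job. There is more than one size of the flask; the one meant has the size given above.

How it is judged:
By the outcome, as a careful person would: the job done as asked, in the order asked, and still so for the second after the job is handed in, with the robot touching nothing.
It also fails if it takes over 51 s, if anything falls off the work surface, if the arm or the gripper's body presses on something with over 40 N, if the wrist force passes 120 N, or if a joint passes its speed limit or range.

### The arm

A 6-joint arm with a two-finger parallel gripper is mounted at the origin on the work surface. World frame = base frame: x ahead of the robot, y to its left, z up, the work surface at z = 0. Lengths are in m, angles in rad, forces in N, time in s.
With the tool pointing down it reaches from about 0.375 to 0.975 m from the base axis. Payload 3.8 kg.
Tool frame: the origin (TCP) lies between the finger pads, 19 mm behind the fingertips; this is the grasp point; z points along the fingers, y is the line along which they close (so a half turn about z gives the same grasp; the last joint's range is limited). The gripper opens to 85 mm and grips with 20 to 120 N. Pads are 22 mm wide; open, the fingers measure 114 mm over their backs; the gripper's body (76 mm by 85 mm) begins 54 mm behind the grasp point. The pads swing forward as they close: fully open they stand 13 mm farther back than shut.
Start: joints at [-1.146, 0.264, 1.604, -0, 1.274, -0.037], TCP at [0.301, -0.604, 0.25] pointing down, gripper open.
Joint ranges: [-2.63, 2.63], [-0.94, 2.18], [0.31, 2.57], [-1.31, 4.45], [0, 2.66], [-2.55, 2.55]. Speed limits (rad/s): [2.57, 2.57, 3.14, 3.14, 3.14, 3.14].

### API

Orientations are given as a rotation vector (axis times angle).
In Python, from workcell import read_state, viewer, bot gives the robot as it stands.
- The arm moves only by the tool jog_arm, never from a script. Its argument "increments" is a list that holds one entry, the list of rows, each a list of 7 numbers: the shift along the tool's x, y, z in units of 30 mm (1.0 is 30 mm), then the turn, a rotation vector about the tool's x, y, z in units of 6 degrees (1.0 is 6 degrees), then the opening, from -1 (shut) to 1 (fully open). A call has exactly 5 rows; each row shifts and turns the commanded pose from where the row before left it, along the tool's axes as they then stand; what a row does not reach is not made up. A row lasts 1/12 s, in which the tool goes at most 41.7 mm and 7.16 degrees, less where a joint would pass 70% of its speed; a pose out of reach is approached as far as the arm can. A call is refused whole if a number of a shift passes 1 or a number of a turn 1, either way. A call with a gripper value outside its range is refused whole. The fingers move at their own pace and stop on an object; "force" is the grip in N (left out, the last holds). Time passes only in rows, so rows that do not move let the fingers close, or fill a call up. It gives the time, the measured TCP pose, the force, the opening and the grip force at its end, in the units of the state.
- read_state(): the state, without advancing time (a new reading comes with each control period).
- viewer.read_camera(name): name is "scene" or "top"; returns (picture, depth): 384x512x3 uint8, blue, green, red; 384x512 float32, m along the optical axis (not along the pixel's ray), 0 where there is no reading.
- viewer.camera_params(name): a dict with "fx", "fy", "cx", "cy" (pixels), "R" (3x3) and "t" (3): a world point X has camera coordinates R X + t. Camera axes: x right, y down, z forward; pixel columns grow to the right and rows downward; lengths in m; the calibration is good to about 2 mm. A picture is of the moment at which its call begins. camera_params takes no time and is no camera call.
- bot.finish_job(): hands the job in; it is judged then, once.
The state is a dict: "time": time; "q": joint angles; "joint_vel": joint speeds; "joint_torque": joint torques, N m; "tool_pos": TCP position; "tcp_rot": TCP orientation; "wrist_force": force on the tool from outside, world axes, zero at the start; "torque": the same for the moment, N m; "width": opening from 0.0 (shut) to 1.0 (fully open); "grip_force": force on a finger pad.
Only numpy, scipy, OpenCV 4.12 (cv2) and the standard library are available. Lean on these libraries where they do the work, as an engineer would, in place of code of your own. Each camera call takes 0.05 s, during which the arm holds its last target. There are 200 camera calls.

## Working session

There is one attempt and no reset: what is moved stays moved. The work goes in short steps, Python scripts to look and compute and a tool call to move; the robot and the scene stay as the last step left them, time stands still between calls to the robot, and variables do not carry over. Pictures are saved under pics/ and viewed, at most 10 in all, crops included, and the job is handed in when it is done.

Besides the shell and the picture viewer there is one more tool, called as name(argument=value, ...), one argument or row to a line, values as JSON. jog_arm: Moves the arm, as the interface text tells. Its arguments: {"type":"object","properties":{"increments":{"type":"array","items":{"type":"array","items":{"type":"array","items":{"type":"number"}}}},"force":{"type":"number"}},"required":["increments"]}

```bash
mkdir -p pics; ls; python3 - <<'E'
from workcell import read_state, viewer
import cv2,numpy as np
for n in("scene","top"):
    p,d=viewer.read_camera(n); cv2.imwrite(f"pics/{n}0.png",p); np.save(f"pics/{n}0.npy",d)
    c=viewer.camera_params(n); print(n,c)
print(read_state())
E
```

```text
pics
scene {'fx': 439.06816378677627, 'fy': 439.06816378677627, 'cx': 251.8289975279948, 'cy': 190.55079647143742, 'R': array([[ 0.79055888,  0.61223655, -0.01352994],
       [ 0.50427989, -0.66337572, -0.55284215],
       [-0.34744561,  0.43023139, -0.83317615]]), 't': array([-0.44107019, -0.21644945,  1.42466055])}
top {'fx': 453.8395563106783, 'fy': 453.8395563106783, 'cx': 254.68521582258407, 'cy': 189.64199230565592, 'R': array([[ 0.02113086, -0.99969072, -0.01311305],
       [-0.98522216, -0.01859159, -0.17026931],
       [ 0.16997286,  0.01651721, -0.98531031]]), 't': array([0.03024417, 0.53131305, 1.22619724])}
{'time': 0.1, 'q': array([-1.14588683e+00,  2.64671842e-01,  1.60522956e+00, -1.97861307e-05,
        1.27368183e+00, -3.69117582e-02]), 'joint_vel': array([-0.00023596, -0.00371371, -0.00262254, -0.00044569,  0.0018461 ,
       -0.00175666]), 'joint_torque': array([ 1.22139489e-03, -5.16708219e+01, -3.68588340e+01, -1.22809124e-04,
        6.34480952e-03,  1.30724845e-05]), 'tool_pos': array([ 0.30049949, -0.6037384 ,  0.24879475]), 'tcp_rot': array([-3.05630973e+00, -7.18560375e-01,  6.31555381e-04]), 'wrist_force': array([ 0.20215223, -0.39516612,  0.4145209 ]), 'torque': array([ 0.02383082, -0.0448944 , -0.03562061]), 'grip_force': 0.0, 'width': 0.9996045019416641}
```

View pics/top0.png

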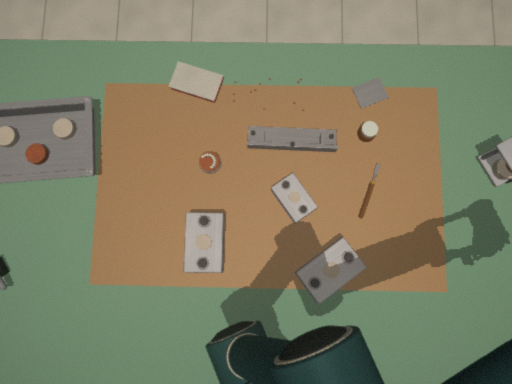

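View pics/scene0.png

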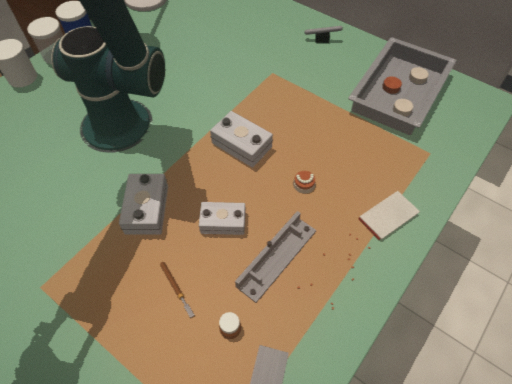

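The pictures show three flask-like blocks in the top view:
- (294,198) is about 28x46 px, roughly 76x120 mm, and lies about 125 mm in front of the fence.
- (205,242) and (330,270) are both about 38x60 px, which is too large.

The fence is at (292,140) with its stud at (292,144), the cast at (210,162), the jar at (369,131) and the knife at (370,190). I choose (294,198) and will check it with one crop and a measurement.

```bash
cat > h.py <<'E'
from workcell import read_state, viewer, bot
import cv2,numpy as np
C={n:viewer.camera_params(n) for n in("top","scene")}
def ray(n,uv,z):
    c=C[n]; uv=np.atleast_2d(uv).astype(float)
    d=np.c_[(uv[:,0]-c['cx'])/c['fx'],(uv[:,1]-c['cy'])/c['fy'],np.ones(len(uv))]@c['R']
    o=-c['R'].T@c['t']; s=(z-o[2])/d[:,2]; return o+s[:,None]*d
def pts(n,d):  # world point of every pixel from depth
    c=C[n]; v,u=np.indices(d.shape)
    P=np.stack([(u-c['cx'])/c['fx']*d,(v-c['cy'])/c['fy']*d,d],-1)-c['t']
    return P@c['R']
def bolts(n,p,box,z=.06,lo=15,hi=400):
    x0,y0,x1,y1=box; g=cv2.cvtColor(p,cv2.COLOR_BGR2GRAY)
    m=((g<75).astype(np.uint8))[y0:y1,x0:x1]
    k,_,st,ce=cv2.connectedComponentsWithStats(m)
    return [(st[i,4],(ce[i]+[x0,y0]).round(1),ray(n,ce[i]+[x0,y0],z)[0].round(4)) for i in range(1,k) if lo<st[i,4]<hi]
E
python3 - <<'E'
from h import *
p=cv2.imread("pics/top0.png"); d=np.load("pics/top0.npy")
P=pts("top",d)
hsv=cv2.cvtColor(p,cv2.COLOR_BGR2HSV)
for name,(x0,y0,x1,y1),zl,zh in(("flask",(262,165,325,230),.043,.056),("fence",(238,115,345,160),.033,.046),("cast",(190,140,230,180),.02,.06),("jar",(350,112,390,150),.045,.07)):
    Q=P[y0:y1,x0:x1]; m=(Q[...,2]>zl)&(Q[...,2]<zh); m=m.astype(np.uint8)
    k,l,st,ce=cv2.connectedComponentsWithStats(m); i=1+st[1:,4].argmax()
    q=Q[l==i]; r=cv2.minAreaRect((q[:,:2]*1000).astype(np.float32))
    print(name,len(q),q[:,2].mean().round(4),r, cv2.boxPoints(r).round(0).tolist())
for n,f,boxes in(("top",p,((262,165,325,230),(238,115,345,160))),("scene",cv2.imread("pics/scene0.png"),((195,195,250,240),(230,210,320,300)))):
  for b in boxes:
    for z in bolts(n,f,b,.06 if b==boxes[0] else .056,5): print(n,z)
print("knife",ray("top",[[377,168],[363,214]],0.005).round(3))
cv2.imwrite("pics/crop0.png",cv2.resize(p[110:240,230:400],None,fx=4.5,fy=4.5,interpolation=2))
E
```

```text
flask 1071 0.0513 ((512.1809692382812, -68.19132995605469), (120.62971496582031, 76.86193084716797), 35.544151306152344) [[441.0, -72.0], [485.0, -135.0], [584.0, -64.0], [539.0, -2.0]]
fence 466 0.0401 ((681.5116577148438, -63.25840759277344), (258.0686950683594, 47.30855941772461), 88.47711181640625) [[654.0, -192.0], [702.0, -193.0], [709.0, 65.0], [661.0, 66.0]]
cast 341 0.0313 ((615.2826538085938, 174.46768188476562), (57.652862548828125, 57.641422271728516), 89.4665756225586) [[586.0, 146.0], [644.0, 145.0], [644.0, 203.0], [587.0, 204.0]]
jar 224 0.0554 ((711.339111328125, -281.2666015625), (44.4002799987793, 46.41242218017578), 44.62247085571289) [[679.0, -280.0], [712.0, -313.0], [743.0, -282.0], [711.0, -249.0]]
top (np.int32(6), array([330.8, 136. ]), array([ 0.687 , -0.1716,  0.056 ]))
top (np.int32(7), array([291.7, 144.4]), array([ 0.6604, -0.0612,  0.056 ]))
top (np.int32(6), array([299.5, 148.2]), array([ 0.6499, -0.0832,  0.056 ]))
scene (np.int32(14), array([206.4, 213.7]), array([ 0.4846, -0.1004,  0.06  ]))
scene (np.int32(10), array([237.9, 214.8]), array([ 0.553 , -0.0525,  0.06  ]))
scene (np.int32(10), array([237.9, 214.8]), array([ 0.5514, -0.0507,  0.056 ]))
scene (np.int32(11), array([295.5, 221. ]), array([0.6836, 0.0263, 0.056 ]))
scene (np.int32(9), array([306.6, 228.7]), array([0.7192, 0.0248, 0.056 ]))
scene (np.int32(154), array([273.4, 246.9]), array([ 0.6818, -0.0697,  0.056 ]))
scene (np.int32(40), array([244.8, 279.6]), array([ 0.6787, -0.1823,  0.056 ]))
scene (np.int32(8), array([258. , 280.9]), array([ 0.7059, -0.1655,  0.056 ]))
scene (np.int32(8), array([252.5, 292.5]), array([ 0.7133, -0.1967,  0.056 ]))
knife [[ 0.608 -0.313  0.005]
 [ 0.473 -0.27   0.005]]
```

View pics/crop0.png

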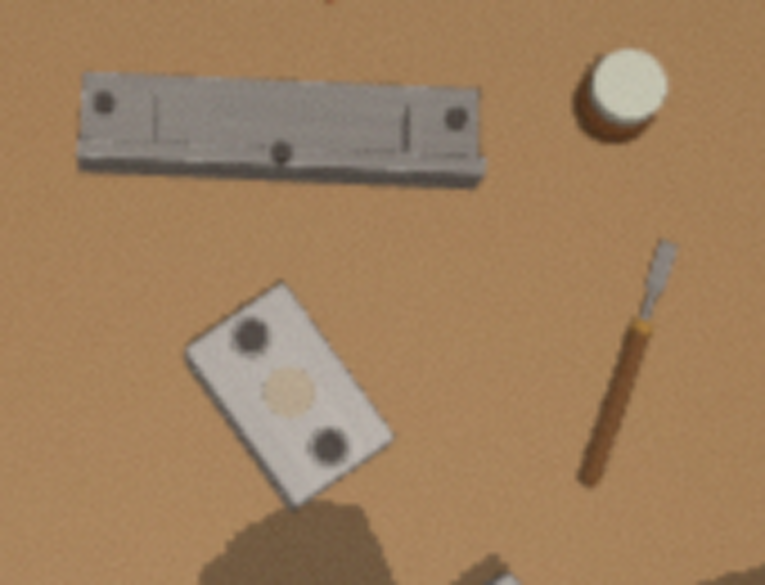

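The crop confirms the choice. The flask (bolts at crop (250,335) and (330,447)) measures 120.6x76.9 mm with its top at z 51. Its centre is at (0.512,-0.068) and its long axis at 35.5°. The fence face middle is about (0.655,-0.062) and runs at 88.5°, so the flask must turn +53° CCW. I'll push the robot-side end of its left long side with the backs of the shut fingers.

```bash
cat >> h.py <<'E'
def pose():
    from scipy.spatial.transform import Rotation as R
    s=read_state(); M=R.from_rotvec(s['tcp_rot']).as_matrix()
    return np.array(s['tool_pos']),np.degrees(np.arctan2(M[1,0],M[0,0])),s
def go(x,y,z,yaw,n,start=None):
    """rows (tool units) to a world pose, tool down, tool-x yaw in degrees"""
    p,ps,_=pose()
    if start is not None: p,ps=np.array(start[:3]),start[3]
    D=(np.array([x,y,z])-p)/n; dy=(yaw-ps)/n
    for i in range(n):
        a=np.radians(ps+i*dy)
        print([round(v,2) for v in((D[0]*np.cos(a)+D[1]*np.sin(a))/.03,(D[0]*np.sin(a)-D[1]*np.cos(a))/.03,-D[2]/.03,0,0,-dy/6,-1)])
    return [x,y,z,yaw]
def look(tag,box=(225,120,345,245),zl=.043,zh=.056):
    p,d=viewer.read_camera("top"); cv2.imwrite(f"pics/{tag}.png",p)
    x0,y0,x1,y1=box; Q=pts("top",d)[y0:y1,x0:x1]
    m=((Q[...,2]>zl)&(Q[...,2]<zh)).astype(np.uint8)
    # leave out the fence
    m[Q[...,0]>FX(Q[...,1])-.002]=0
    k,l,st,ce=cv2.connectedComponentsWithStats(m); i=1+st[1:,4].argmax()
    r=cv2.minAreaRect((Q[l==i][:,:2]*1000).astype(np.float32)); b=cv2.boxPoints(r)
    e=b[1]-b[0] if np.hypot(*(b[1]-b[0]))>np.hypot(*(b[2]-b[1])) else b[2]-b[1]
    an=np.degrees(np.arctan2(e[1],e[0]))%180
    print("flask c",np.round(r[0],1),"size",np.round(r[1],1),"long axis deg",round(an,1),"max x",b[:,0].max())
    t,yw,s=pose(); print("t",s['time'],"tcp",t.round(4),"yaw",round(yw,1),"F",np.round(s['wrist_force'],1),"q",np.round(s['q'],2))
FX=lambda y:.655+.0265*(y+.062)
E
python3 - <<'E'
from h import *
print(pose()[:2])
a=go(.430,-.031,.15,35.5,25)
print(); go(.430,-.031,.03,35.5,5,a)
E
```

```text
(array([ 0.30049949, -0.6037384 ,  0.24879475]), np.float64(26.460738605180342))
[np.float64(0.49), np.float64(-0.61), np.float64(0.13), 0, 0, np.float64(-0.06), -1]
[np.float64(0.5), np.float64(-0.6), np.float64(0.13), 0, 0, np.float64(-0.06), -1]
[np.float64(0.5), np.float64(-0.6), np.float64(0.13), 0, 0, np.float64(-0.06), -1]
[np.float64(0.51), np.float64(-0.6), np.float64(0.13), 0, 0, np.float64(-0.06), -1]
[np.float64(0.51), np.float64(-0.59), np.float64(0.13), 0, 0, np.float64(-0.06), -1]
[np.float64(0.51), np.float64(-0.59), np.float64(0.13), 0, 0, np.float64(-0.06), -1]
[np.float64(0.52), np.float64(-0.59), np.float64(0.13), 0, 0, np.float64(-0.06), -1]
[np.float64(0.52), np.float64(-0.58), np.float64(0.13), 0, 0, np.float64(-0.06), -1]
[np.float64(0.52), np.float64(-0.58), np.float64(0.13), 0, 0, np.float64(-0.06), -1]
[np.float64(0.53), np.float64(-0.58), np.float64(0.13), 0, 0, np.float64(-0.06), -1]
[np.float64(0.53), np.float64(-0.57), np.float64(0.13), 0, 0, np.float64(-0.06), -1]
[np.float64(0.54), np.float64(-0.57), np.float64(0.13), 0, 0, np.float64(-0.06), -1]
[np.
[... 741 characters left out ...]
float64(-0.06), -1]
[np.float64(0.57), np.float64(-0.54), np.float64(0.13), 0, 0, np.float64(-0.06), -1]
[np.float64(0.57), np.float64(-0.53), np.float64(0.13), 0, 0, np.float64(-0.06), -1]
[np.float64(0.58), np.float64(-0.53), np.float64(0.13), 0, 0, np.float64(-0.06), -1]
[np.float64(0.58), np.float64(-0.53), np.float64(0.13), 0, 0, np.float64(-0.06), -1]

[np.float64(0.0), np.float64(0.0), np.float64(0.8), 0, 0, -0.0, -1]
[np.float64(0.0), np.float64(0.0), np.float64(0.8), 0, 0, -0.0, -1]
[np.float64(0.0), np.float64(0.0), np.float64(0.8), 0, 0, -0.0, -1]
[np.float64(0.0), np.float64(0.0), np.float64(0.8), 0, 0, -0.0, -1]
[np.float64(0.0), np.float64(0.0), np.float64(0.8), 0, 0, -0.0, -1]
```

jog_arm(
  increments=[
    [[0.65,-0.74,0.16,0,0,-0.08,-1],[0.65,-0.74,0.16,0,0,-0.08,-1],[0.65,-0.74,0.16,0,0,-0.08,-1],[0.65,-0.74,0.16,0,0,-0.08,-1],[0.65,-0.74,0.16,0,0,-0.08,-1]],
  ],
)

```text
time: 0.52
tool_pos: [0.336, -0.4592, 0.225]
tcp_rot: [-3.041, -0.782, 0.0]
wrist_force: [0.7, -0.4, -0.2]
width: 0.299
grip_force: 0.0
```

jog_arm(
  increments=[
    [[0.67,-0.71,0.16,0,0,-0.08,-1],[0.67,-0.71,0.16,0,0,-0.08,-1],[0.67,-0.71,0.16,0,0,-0.08,-1],[0.67,-0.71,0.16,0,0,-0.08,-1],[0.67,-0.71,0.16,0,0,-0.08,-1]],
  ],
)

```text
time: 0.93
tool_pos: [0.3702, -0.3168, 0.2013]
tcp_rot: [-3.025, -0.846, 0.0]
wrist_force: [-0.3, -1.6, 0.6]
width: -0.0
grip_force: 0.0
```

jog_arm(
  increments=[
    [[0.68,-0.7,0.16,0,0,-0.08,-1],[0.68,-0.7,0.16,0,0,-0.08,-1],[0.68,-0.7,0.16,0,0,-0.08,-1],[0.68,-0.7,0.16,0,0,-0.08,-1],[0.68,-0.7,0.16,0,0,-0.08,-1]],
  ],
)

```text
time: 1.35
tool_pos: [0.4004, -0.1738, 0.1775]
tcp_rot: [-3.007, -0.91, 0.0]
wrist_force: [0.5, -0.3, 0.3]
width: -0.001
grip_force: 0.0
```

jog_arm(
  increments=[
    [[0.68,-0.67,0.16,0,0,-0.08,-1],[0.68,-0.67,0.16,0,0,-0.08,-1],[0.68,-0.67,0.16,0,0,-0.08,-1],[0.68,-0.67,0.16,0,0,-0.08,-1],[0.68,-0.67,0.16,0,0,-0.08,-1]],
  ],
)

```text
time: 1.77
tool_pos: [0.4273, -0.0332, 0.1535]
tcp_rot: [-2.987, -0.973, 0.0]
wrist_force: [0.4, -0.9, -0.0]
width: -0.003
grip_force: 0.0
```

jog_arm(
  increments=[
    [[0,0,0.82,0,0,0,-1],[0,0,0.82,0,0,0,-1],[0,0,0.82,0,0,0,-1],[0,0,0.82,0,0,0,-1],[0,0,0.82,0,0,0,-1]],
  ],
)

```text
time: 2.18
tool_pos: [0.4272, -0.0344, 0.0298]
tcp_rot: [2.987, 0.973, 0.0]
wrist_force: [0.3, -0.2, -0.7]
width: 0.002
grip_force: 0.0
```

```bash
python3 - <<'E'
from h import *
look("a1")
p,_=viewer.read_camera("scene"); cv2.imwrite("pics/s1.png",cv2.resize(p[80:320,100:360],None,fx=2.5,fy=2.5))
E
```

```text
flask c [526.2 -57.9] size [84.5 77.1] long axis deg 35.1 max x 582.95685
t 2.2333 tcp [ 0.4233 -0.0339  0.0255] yaw 36.1 F [-2.2 -0.1 -3. ] q [-0.14  0.07  2.31 -0.    0.78  0.8 ]
```

View pics/s1.png

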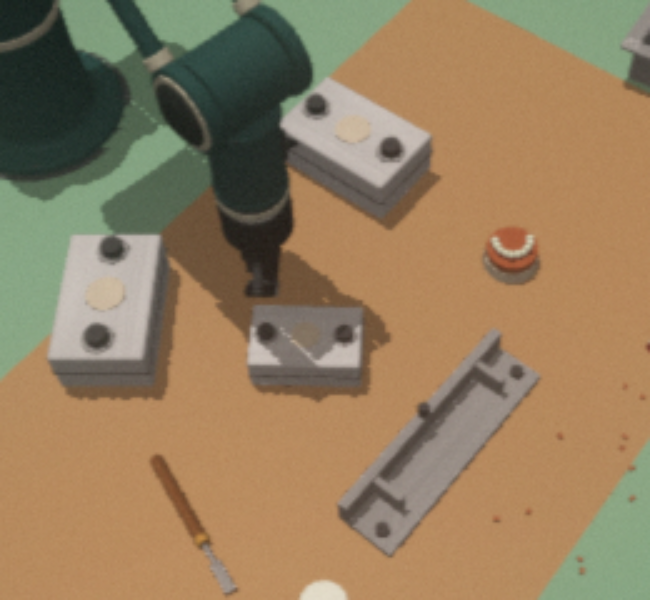

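The picture shows the shut fingers at crop (262,290), beside the near-robot end of the flask's long side and touching nothing. I start the turning push.

jog_arm(
  increments=[
    [[0,0.3,0,0,0,0,-1],[0,0.3,0,0,0,0,-1],[0,0.3,0,0,0,0,-1],[0,0.3,0,0,0,-0.3,-1],[0,0.3,0,0,0,-0.4,-1]],
  ],
)

```text
time: 2.7
tool_pos: [0.453, -0.0714, 0.0319]
tcp_rot: [-2.947, -1.082, 0.006]
wrist_force: [-9.2, 2.9, 5.1]
width: -0.004
grip_force: 4.1
```

```bash
cat >> h.py <<'E'
def look(tag="x",zl=.044,zh=.056):
    A=[]
    for n in("top","scene"):
        p,d=viewer.read_camera(n); cv2.imwrite(f"pics/{tag}_{n}.png",p); Q=pts(n,d); g=cv2.cvtColor(p,cv2.COLOR_BGR2GRAY)
        m=(Q[...,2]>zl)&(Q[...,2]<zh)&(g>70)&(d>0)&(Q[...,0]>.42)&(Q[...,0]<FX(Q[...,1])-.001)&(Q[...,1]<.08)&(Q[...,1]>-.2)
        m=cv2.morphologyEx(m.astype(np.uint8),cv2.MORPH_OPEN,np.ones((3,3),np.uint8))
        k,l,st,ce=cv2.connectedComponentsWithStats(m)
        A.append(np.vstack([Q[l==i] for i in range(1,k) if st[i,4]>40]or[np.zeros((0,3))])[:,:2])
    for n,a in(("top",A[0]),("scene",A[1]),("both",np.vstack(A))):
        if len(a)<30: print(n,len(a)); continue
        r=cv2.minAreaRect((a*1000).astype(np.float32)); b=cv2.boxPoints(r)
        e=b[1]-b[0] if np.hypot(*(b[1]-b[0]))>np.hypot(*(b[2]-b[1])) else b[2]-b[1]
        print(n,len(a),"c",np.round(r[0],1),"size",np.round(r[1],1),"axis",round(np.degrees(np.arctan2(e[1],e[0]))%180,1),"maxx",round(float(b[:,0].max())))
    t,yw,s=pose(); print("t",s['time'],"tcp",t.round(4),"yaw",round(yw,1),"F",np.round(s['wrist_force'],1),"q",np.round(s['q'],2))
E
python3 - <<'E'
from h import *
look("a2")
E
```

```text
top 49 c [573.5 -61.7] size [30.1 15.3] axis 46.4 maxx 589
scene 977 c [522.4 -77.6] size [119.7  78.8] axis 48.3 maxx 592
both 1026 c [522.5 -77.4] size [120.9  78.4] axis 49.0 maxx 592
t 2.8 tcp [ 0.455  -0.0723  0.0322] yaw 40.2 F [-2.1  0.3 -0.2] q [-0.21  0.11  2.24 -0.    0.79  0.66]
```

```bash
python3 - <<'E'
from h import *
p,d=cv2.imread("pics/top0.png"),np.load("pics/top0.npy"); P=pts("top",d)
for u,v in((296,272),(345,240),(363,265),(186,215),(345,258)): print(u,v,P[v,u].round(3))
a=go(.447,-.062,.12,40,5); print()
a=go(.489,-.158,.12,49,5,a)
E
```

```text
296 272 [ 0.306 -0.074  0.07 ]
345 240 [ 0.393 -0.205  0.073]
363 265 [ 0.328 -0.253  0.066]
186 215 [0.453 0.227 0.068]
345 258 [ 0.345 -0.203  0.082]
[np.float64(0.0), np.float64(-0.09), np.float64(-0.59), 0, 0, np.float64(0.01), -1]
[np.float64(0.0), np.float64(-0.09), np.float64(-0.59), 0, 0, np.float64(0.01), -1]
[np.float64(0.0), np.float64(-0.09), np.float64(-0.59), 0, 0, np.float64(0.01), -1]
[np.float64(0.0), np.float64(-0.09), np.float64(-0.59), 0, 0, np.float64(0.01), -1]
[np.float64(0.0), np.float64(-0.09), np.float64(-0.59), 0, 0, np.float64(0.01), -1]

[np.float64(-0.2), np.float64(0.67), np.float64(-0.0), 0, 0, -0.3, -1]
[np.float64(-0.22), np.float64(0.66), np.float64(-0.0), 0, 0, -0.3, -1]
[np.float64(-0.24), np.float64(0.66), np.float64(-0.0), 0, 0, -0.3, -1]
[np.float64(-0.26), np.float64(0.65), np.float64(-0.0), 0, 0, -0.3, -1]
[np.float64(-0.28), np.float64(0.64), np.float64(-0.0), 0, 0, -0.3, -1]
```

jog_arm(
  increments=[
    [[0,-0.5,0,0,0,0,-1],[0,0,-0.7,0,0,0,-1],[0,0,-0.75,0,0,0,-1],[0,0,-0.75,0,0,0,-1],[0,0,-0.8,0,0,0,-1]],
  ],
)

```text
time: 3.22
tool_pos: [0.4445, -0.0588, 0.1226]
tcp_rot: [2.949, 1.08, 0.003]
wrist_force: [0.7, -0.0, -0.8]
width: -0.002
grip_force: 0.0
```

jog_arm(
  increments=[
    [[-0.2,0.67,0,0,0,-0.3,-1],[-0.22,0.66,0,0,0,-0.3,-1],[-0.24,0.66,0,0,0,-0.3,-1],[-0.26,0.65,0,0,0,-0.3,-1],[-0.28,0.65,0,0,0,-0.3,-1]],
  ],
)

```text
time: 3.63
tool_pos: [0.488, -0.156, 0.1224]
tcp_rot: [2.853, 1.31, 0.004]
wrist_force: [0.4, -0.3, 0.1]
width: 0.001
grip_force: 0.0
```

jog_arm(
  increments=[
    [[0,0.1,0.6,0,0,0,-1],[0,0.1,0.6,0,0,0,-1],[0,0.1,0.6,0,0,0,-1],[0,0,0.6,0,0,0,-1],[0,0,0.6,0,0,0,-1]],
  ],
)

```text
time: 4.05
tool_pos: [0.495, -0.1614, 0.0315]
tcp_rot: [2.854, 1.307, 0.004]
wrist_force: [0.2, -0.1, 0.1]
width: -0.002
grip_force: 0.0
```

```bash
python3 - <<'E'
from h import *
look("a3")
E
```

```text
top 920 c [522.2 -73.5] size [119.9  76.8] axis 48.4 maxx 591
scene 971 c [522.3 -77.5] size [119.4  78.6] axis 48.1 maxx 591
both 1891 c [522.7 -75.7] size [122.8  80.4] axis 48.4 maxx 593
t 4.15 tcp [ 0.4918 -0.1602  0.0291] yaw 49.2 F [-0.1  1.   0.3] q [-0.36  0.22  2.12  0.    0.81  0.35]
```

jog_arm(
  increments=[
    [[0.25,0,0,0,0,0,-1],[0.25,0,0,0,0,0,-1],[0.25,0,0,0,0,-0.4,-1],[0.25,0,0,0,0,-0.5,-1],[0.25,0,0,0,0,-0.5,-1]],
  ],
)

```text
time: 4.57
tool_pos: [0.52, -0.133, 0.0331]
tcp_rot: [2.746, 1.517, 0.004]
wrist_force: [0.4, -4.9, -0.9]
width: 0.0
grip_force: 2.2
```

```bash
python3 - <<'E'
from h import *
look("a4")
E
```

```text
top 713 c [534.9 -45.2] size [103.   76.4] axis 57.0 maxx 595
scene 800 c [533.5 -50.7] size [110.2  79.5] axis 57.3 maxx 597
both 1513 c [533.8 -49.9] size [111.9  79.8] axis 57.3 maxx 598
t 4.6667 tcp [ 0.5202 -0.1319  0.0331] yaw 57.7 F [-0.4  0.6 -0.5] q [-0.29  0.24  2.08  0.    0.82  0.27]
```

jog_arm(
  increments=[
    [[-0.6,0,0,0,0,0,-1],[0,0,-0.7,0,0,0,-1],[0,0,-0.75,0,0,0,-1],[0,0,-0.75,0,0,0,-1],[0,0,-0.7,0,0,0,-1]],
  ],
)

```text
time: 5.08
tool_pos: [0.5087, -0.1475, 0.1204]
tcp_rot: [2.752, 1.512, 0.003]
wrist_force: [0.8, -0.8, 0.1]
width: 0.001
grip_force: 0.0
```

```bash
python3 - <<'E'
from h import *
look("a5")
a=go(.450,-.06,.12,57.5,5); print()
E
```

```text
top 921 c [530.4 -50.6] size [118.8  76.8] axis 58.0 maxx 594
scene 1014 c [531.2 -54.5] size [120.4  78.4] axis 57.6 maxx 597
both 1935 c [530.9 -53.1] size [122.5  80.3] axis 57.9 maxx 597
t 5.1833 tcp [ 0.5119 -0.1485  0.1237] yaw 57.6 F [0.3 0.8 1. ] q [-0.33  0.11  2.04  0.    0.99  0.24]
[np.float64(0.28), np.float64(-0.66), np.float64(0.02), 0, 0, np.float64(0.0), -1]
[np.float64(0.28), np.float64(-0.66), np.float64(0.02), 0, 0, np.float64(0.0), -1]
[np.float64(0.28), np.float64(-0.66), np.float64(0.02), 0, 0, np.float64(0.0), -1]
[np.float64(0.28), np.float64(-0.66), np.float64(0.02), 0, 0, np.float64(0.0), -1]
[np.float64(0.28), np.float64(-0.66), np.float64(0.02), 0, 0, np.float64(0.0), -1]
```

jog_arm(
  increments=[
    [[0.28,-0.67,0,0,0,0,-1],[0.28,-0.67,0,0,0,0,-1],[0.28,-0.67,0,0,0,0,-1],[0.28,-0.67,0,0,0,0,-1],[0.28,-0.67,0,0,0,0,-1]],
  ],
)

```text
time: 5.6
tool_pos: [0.4447, -0.0573, 0.1179]
tcp_rot: [-2.753, -1.513, -0.001]
wrist_force: [0.2, 0.2, -0.6]
width: 0.005
grip_force: 0.0
```

jog_arm(
  increments=[
    [[0,0,0.6,0,0,0,-1],[0,0,0.6,0,0,0,-1],[0,0,0.6,0,0,0,-1],[0,0,0.6,0,0,0,-1],[0,0,0.6,0,0,0,-1]],
  ],
)

```text
time: 6.02
tool_pos: [0.4455, -0.0579, 0.0274]
tcp_rot: [2.753, 1.513, 0.001]
wrist_force: [0.9, -0.4, 0.5]
width: -0.002
grip_force: 0.0
```

jog_arm(
  increments=[
    [[0,0.25,0,0,0,0,-1],[0,0.25,0,0,0,0,-1],[0,0.25,0,0,0,-0.5,-1],[0,0.25,0,0,0,-0.6,-1],[0,0.25,0,0,0,-0.6,-1]],
  ],
)

```text
time: 6.43
tool_pos: [0.4767, -0.0781, 0.0288]
tcp_rot: [-2.603, -1.756, 0.006]
wrist_force: [-8.2, -3.4, 4.7]
width: 0.005
grip_force: 3.8
```

```bash
python3 - <<'E'
from h import *
look("a6")
E
```

```text
top 159 c [551.1  -5.1] size [29.  68.4] axis 169.6 maxx 587
scene 944 c [543.7 -55.3] size [120.4  76.9] axis 74.7 maxx 597
both 1103 c [543.7 -53.6] size [123.6  77.8] axis 74.7 maxx 598
t 6.5333 tcp [ 0.4796 -0.0785  0.0295] yaw 67.9 F [-2.4 -1.4  1.7] q [-0.21  0.16  2.19 -0.    0.79  0.17]
```

jog_arm(
  increments=[
    [[0.02,0.1,0,0,0,-0.5,-1],[0.02,0.1,0,0,0,-0.5,-1],[0.02,0.1,0,0,0,-0.5,-1],[0.02,0.1,0,0,0,-0.5,-1],[0,0.1,0,0,0,-0.5,-1]],
  ],
)

```text
time: 6.95
tool_pos: [0.4918, -0.0807, 0.0294]
tcp_rot: [-2.354, -2.08, 0.005]
wrist_force: [-10.3, -6.4, 9.1]
width: -0.001
grip_force: 6.5
```

```bash
python3 - <<'E'
from h import *
look("a7")
E
```

```text
top 257 c [561.   -3.2] size [37.7 77. ] axis 175.2 maxx 601
scene 914 c [554.3 -50.1] size [120.5  77. ] axis 80.4 maxx 602
both 1171 c [554.4 -48.3] size [124.1  77.2] axis 79.9 maxx 603
t 7.05 tcp [ 0.4928 -0.0806  0.0295] yaw 82.8 F [-7.6 -5.   7.2] q [-0.21  0.19  2.16 -0.    0.8  -0.08]
```

jog_arm(
  increments=[
    [[0,-0.6,0,0,0,0,-1],[0,0,-0.7,0,0,0.2,-1],[0,0,-0.75,0,0,0.2,-1],[0,0,-0.75,0,0,0,-1],[0,0,-0.75,0,0,0,-1]],
  ],
)

```text
time: 7.47
tool_pos: [0.4764, -0.0773, 0.119]
tcp_rot: [2.399, 2.025, 0.004]
wrist_force: [-0.4, -0.4, 0.4]
width: 0.0
grip_force: 0.0
```

```bash
python3 - <<'E'
from h import *
look("a8")
a=go(.5445,.045,.12,80.5,5); print()
E
```

```text
top 263 c [560.4  -4.8] size [36.4 75.3] axis 173.7 maxx 600
scene 1012 c [553.6 -50.3] size [120.4  77.3] axis 79.6 maxx 603
both 1275 c [554.  -48.3] size [124.6  77.4] axis 79.8 maxx 603
t 7.5667 tcp [ 0.4801 -0.0781  0.1225] yaw 80.4 F [ 1.3 -0.5 -0.8] q [-0.21  0.02  2.13  0.    0.98 -0.04]
[np.float64(0.88), np.float64(0.29), np.float64(0.02), 0, 0, np.float64(-0.0), -1]
[np.float64(0.88), np.float64(0.29), np.float64(0.02), 0, 0, np.float64(-0.0), -1]
[np.float64(0.88), np.float64(0.29), np.float64(0.02), 0, 0, np.float64(-0.0), -1]
[np.float64(0.88), np.float64(0.29), np.float64(0.02), 0, 0, np.float64(-0.0), -1]
[np.float64(0.88), np.float64(0.29), np.float64(0.02), 0, 0, np.float64(-0.0), -1]
```

jog_arm(
  increments=[
    [[0.88,0.29,0,0,0,0,-1],[0.88,0.29,0,0,0,0,-1],[0.88,0.29,0,0,0,0,-1],[0.88,0.29,0,0,0,0,-1],[0.88,0.29,0,0,0,0,-1]],
  ],
)

```text
time: 7.98
tool_pos: [0.5411, 0.0472, 0.117]
tcp_rot: [2.399, 2.026, 0.003]
wrist_force: [0.8, 0.1, 0.9]
width: 0.0
grip_force: 0.0
```

jog_arm(
  increments=[
    [[0,0,0.6,0,0,0,-1],[0,0,0.6,0,0,0,-1],[0,0,0.6,0,0,0,-1],[0,0,0.6,0,0,0,-1],[0,0,0.6,0,0,0,-1]],
  ],
)

```text
time: 8.4
tool_pos: [0.5407, 0.0463, 0.026]
tcp_rot: [2.399, 2.027, 0.002]
wrist_force: [0.6, -0.3, -0.2]
width: 0.0
grip_force: 0.0
```

```bash
python3 - <<'E'
from h import *
look("a9")
E
```

```text
top 723 c [553.4 -46.2] size [119.4  75.8] axis 79.9 maxx 601
scene 1029 c [554.5 -49.7] size [121.8  76.6] axis 79.7 maxx 603
both 1752 c [554.  -48.7] size [123.8  77.8] axis 79.7 maxx 603
t 8.5 tcp [0.5374 0.046  0.0236] yaw 80.4 F [-0.9  0.  -1.1] q [0.04 0.26 2.07 0.   0.81 0.21]
```

jog_arm(
  increments=[
    [[-0.22,0,-0.1,0,0,0,-1],[-0.22,0,0,0,0,0,-1],[-0.22,0,0,0,0,0,-1],[-0.22,0,0,0,0,-0.3,-1],[-0.18,0,0,0,0,-0.4,-1]],
  ],
)

```text
time: 8.92
tool_pos: [0.5353, 0.0152, 0.0314]
tcp_rot: [-2.323, -2.114, -0.005]
wrist_force: [-2.8, 8.8, 4.2]
width: -0.001
grip_force: 4.2
```

```bash
python3 - <<'E'
from h import *
look("b1")
E
```

```text
top 420 c [554.8 -66.7] size [96.8 74.5] axis 85.0 maxx 596
scene 1028 c [556.8 -60.3] size [121.9  77.9] axis 83.9 maxx 602
both 1448 c [556.8 -60.3] size [121.9  77.9] axis 83.9 maxx 602
t 9.0167 tcp [0.5353 0.0143 0.0312] yaw 84.6 F [-0.9  2.7  2.4] q [-0.02  0.24  2.08  0.    0.81  0.07]
```

jog_arm(
  increments=[
    [[0.6,0,0,0,0,0,-1],[0,0,-0.75,0,0,0.4,-1],[0,0,-0.75,0,0,1,-1],[0,0,-0.75,0,0,1,-1],[0,0,-0.75,0,0,1,-1]],
  ],
)

```text
time: 9.43
tool_pos: [0.5369, 0.0319, 0.1217]
tcp_rot: [2.664, 1.662, 0.002]
wrist_force: [0.6, 0.2, 0.2]
width: -0.001
grip_force: 0.0
```

```bash
python3 - <<'E'
from h import *
look("b2")
a=go(.473,-.058,.12,-1.5,15); print()
E
```

```text
top 631 c [556.7 -57.1] size [118.7  76.4] axis 84.1 maxx 601
scene 1045 c [556.9 -60.6] size [120.8  77.2] axis 83.8 maxx 602
both 1676 c [556.8 -59.5] size [123.3  77.3] axis 84.0 maxx 602
t 9.5333 tcp [0.5406 0.0319 0.1254] yaw 64.1 F [ 0.5 -0.2 -0.6] q [ 0.01  0.12  2.02 -0.    0.99  0.47]
[np.float64(-0.25), np.float64(-0.05), np.float64(0.01), 0, 0, np.float64(0.73), -1]
[np.float64(-0.25), np.float64(-0.03), np.float64(0.01), 0, 0, np.float64(0.73), -1]
[np.float64(-0.25), np.float64(-0.01), np.float64(0.01), 0, 0, np.float64(0.73), -1]
[np.float64(-0.25), np.float64(0.01), np.float64(0.01), 0, 0, np.float64(0.73), -1]
[np.float64(-0.25), np.float64(0.03), np.float64(0.01), 0, 0, np.float64(0.73), -1]
[np.float64(-0.25), np.float64(0.05), np.float64(0.01), 0, 0, np.float64(0.73), -1]
[np.float64(-0.24), np.float64(0.07), np.float64(0.01), 0, 0, np.float64(0.73), -1]
[np.float64(-0.24), np.float64(0.08), np.float64(0.01), 0, 0, np.float64(0.73), -1]
[np.float64(-0.23), np.float64(0.1), np.float64(0.01), 0, 0, np.float64(0.73), -1]
[np.float64(-0.22), np.float64(0.12), np.float64(0.01), 0, 0, np.float64(0.73), -1]
[np.float64(-0.21), np.float64(0.13), np.float64(0.01), 0, 0, np.float64(0.73), -1]
[np.float64(-0.2), np.float64(0.15), np.float64(0.01), 0, 0, np.float64(0.73), -1]
[np.float64(-0.19), np.float64(0.17), np.float64(0.01), 0, 0, np.float64(0.73), -1]
[np.float64(-0.17), np.float64(0.18), np.float64(0.01), 0, 0, np.float64(0.73), -1]
[np.float64(-0.16), np.float64(0.19), np.float64(0.01), 0, 0, np.float64(0.73), -1]
```

jog_arm(
  increments=[
    [[-0.25,-0.05,0,0,0,0.73,-1],[-0.25,-0.03,0,0,0,0.73,-1],[-0.25,-0.01,0,0,0,0.73,-1],[-0.25,0.01,0,0,0,0.73,-1],[-0.25,0.03,0,0,0,0.73,-1]],
  ],
)

```text
time: 9.95
tool_pos: [0.5134, 0.0014, 0.1196]
tcp_rot: [2.931, 1.13, 0.001]
wrist_force: [-0.6, 0.5, 0.0]
width: -0.001
grip_force: 0.0
```

jog_arm(
  increments=[
    [[-0.25,0.05,0,0,0,0.73,1],[-0.24,0.07,0,0,0,0.73,1],[-0.24,0.08,0,0,0,0.73,1],[-0.23,0.1,0,0,0,0.73,1],[-0.22,0.12,0,0,0,0.73,1]],
  ],
)

```text
time: 10.37
tool_pos: [0.4908, -0.0289, 0.1195]
tcp_rot: [3.092, 0.553, 0.001]
wrist_force: [-0.2, -1.1, -0.6]
width: 0.709
grip_force: 0.0
```

jog_arm(
  increments=[
    [[-0.21,0.13,0,0,0,0.73,1],[-0.2,0.15,0,0,0,0.73,1],[-0.19,0.17,0,0,0,0.73,1],[-0.17,0.18,0,0,0,0.73,1],[-0.16,0.19,0,0,0,0.73,1]],
  ],
)

```text
time: 10.78
tool_pos: [0.4683, -0.0588, 0.1196]
tcp_rot: [3.141, -0.044, 0.001]
wrist_force: [-0.4, -0.6, -0.6]
width: 0.997
grip_force: 0.0
```

```bash
python3 - <<'E'
from h import *
look("b3")
a=go(.473,-.058,.02,-1.5,5); print()
E
```

```text
top 0
scene 1028 c [556.8 -60.8] size [119.7  78.2] axis 84.0 maxx 602
both 1028 c [556.8 -60.8] size [119.7  78.2] axis 84.0 maxx 602
t 10.8833 tcp [ 0.4679 -0.0589  0.1194] yaw -1.5 F [0.6 0.5 0.8] q [-0.18  0.    2.16 -0.    0.98  1.42]
[np.float64(0.03), np.float64(-0.01), np.float64(0.66), 0, 0, np.float64(0.0), -1]
[np.float64(0.03), np.float64(-0.01), np.float64(0.66), 0, 0, np.float64(0.0), -1]
[np.float64(0.03), np.float64(-0.01), np.float64(0.66), 0, 0, np.float64(0.0), -1]
[np.float64(0.03), np.float64(-0.01), np.float64(0.66), 0, 0, np.float64(0.0), -1]
[np.float64(0.03), np.float64(-0.01), np.float64(0.66), 0, 0, np.float64(0.0), -1]
```

jog_arm(
  increments=[
    [[0,0,0.66,0,0,0,1],[0,0,0.66,0,0,0,1],[0,0,0.66,0,0,0,1],[0,0,0.66,0,0,0,1],[0,0,0.6,0,0,0,1]],
  ],
)

```text
time: 11.3
tool_pos: [0.4688, -0.058, 0.0214]
tcp_rot: [3.141, -0.035, 0.001]
wrist_force: [-0.2, 0.2, -0.9]
width: 1.002
grip_force: 0.0
```

jog_arm(
  increments=[
    [[0.4,0,0,0,0,0,1],[0.4,0,0,0,0,0,1],[0.4,0,0,0,0,0,1],[0.3,0,0,0,0,0,1],[0.3,0,0,0,0,0,1]],
  ],
)

```text
time: 11.72
tool_pos: [0.5213, -0.0592, 0.0232]
tcp_rot: [-3.141, 0.037, 0.011]
wrist_force: [-16.6, 0.5, 12.5]
width: 1.002
grip_force: 7.6
```

```bash
python3 - <<'E'
from h import *
look("b4")
p=cv2.imread("pics/b4_scene.png"); cv2.imwrite("pics/b4c.png",cv2.resize(p[130:320,150:360],None,fx=3,fy=3))
E
```

```text
top 0
scene 1064 c [572.9 -60.1] size [120.4  77. ] axis 88.8 maxx 613
both 1064 c [572.9 -60.1] size [120.4  77. ] axis 88.8 maxx 613
t 11.8167 tcp [ 0.5239 -0.0593  0.0233] yaw -1.4 F [-2.5  0.  -2.5] q [-0.16  0.24  2.1  -0.    0.8   1.44]
```

View pics/b4c.png

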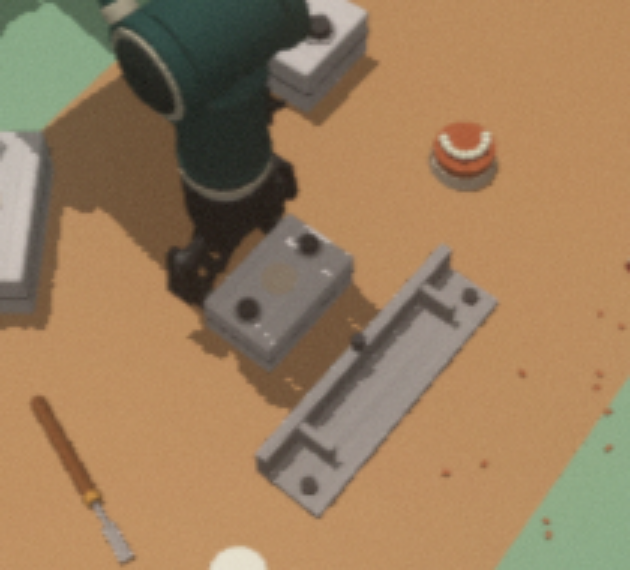

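The picture shows the flask at crop (278,290), squared to the fence and held by the two open fingers. The stud is at (358,342), with a gap still left. I measure the fence in the same camera.

```bash
python3 - <<'E'
from h import *
for n in("scene","top"):
    d=np.load(f"pics/{n}0.npy"); Q=pts(n,d).reshape(-1,3)
    q=Q[(Q[:,0]>.63)&(Q[:,0]<.74)&(abs(Q[:,1]+.062)<.15)]
    b=q[(q[:,2]>.035)&(q[:,2]<.045)]
    f=[(y,np.sort(b[abs(b[:,1]-y)<.005,0])[1]) for y in np.arange(-.18,.06,.01)]
    f=np.array(f); k=np.polyfit(f[:,0],f[:,1],1)
    st=q[(q[:,2]>.049)&(q[:,2]<.064)]
    print(n,"face x at stud",np.polyval(k,-.062).round(4),"slope deg",np.degrees(np.arctan(k[0])).round(2),"y ends",b[:,1].min().round(4),b[:,1].max().round(4),"stud",len(st),st.mean(0).round(4) if len(st) else "")
E
```

```text
scene face x at stud 0.6602 slope deg 1.73 y ends -0.1964 0.0653 stud 18 [ 0.6648 -0.0669  0.0548]
top face x at stud 0.6593 slope deg 1.52 y ends -0.1918 0.066 stud 16 [ 0.664  -0.0623  0.0556]
```

jog_arm(
  increments=[
    [[0.24,0.02,0,0,0,0,1],[0.24,0.025,0,0,0,0,1],[0.24,0.025,0,0,0,0,1],[0.24,0.025,0,0,0,0,1],[0.2,0.02,0,0,0,0,1]],
  ],
)

```text
time: 12.23
tool_pos: [0.557, -0.0633, 0.0228]
tcp_rot: [-3.141, 0.038, 0.005]
wrist_force: [-7.3, -0.1, 1.3]
width: 1.0
grip_force: 3.4
```

```bash
python3 - <<'E'
from h import *
FX=lambda y:.655
look("b5")
E
```

```text
top 0
scene 1089 c [607.6 -63.2] size [122.1  79.4] axis 89.9 maxx 647
both 1089 c [607.6 -63.2] size [122.1  79.4] axis 89.9 maxx 647
t 12.3333 tcp [ 0.5585 -0.0636  0.023 ] yaw -1.4 F [-3.7  0.3 -1.1] q [-0.16  0.3   2.03  0.    0.82  1.44]
```

jog_arm(
  increments=[
    [[0.08,0.01,0,0,0,0,1],[0.08,0.01,0,0,0,0,1],[0.08,0.01,0,0,0,0,1],[0.08,0.01,0,0,0,0,1],[0.08,0.01,0,0,0,0,1]],
  ],
)

```text
time: 12.75
tool_pos: [0.567, -0.0649, 0.0227]
tcp_rot: [-3.14, 0.038, 0.009]
wrist_force: [-11.9, 1.1, 7.3]
width: 1.001
grip_force: 5.7
```

jog_arm(
  increments=[
    [[0.02,0,0,0,0,0,1],[0.02,0,0,0,0,0,1],[0.02,0,0,0,0,0,1],[0.02,0,0,0,0,0,1],[0.02,0,0,0,0,0,1]],
  ],
)

```text
time: 13.17
tool_pos: [0.5687, -0.0651, 0.0227]
tcp_rot: [-3.141, 0.038, 0.013]
wrist_force: [-16.6, -0.2, 13.0]
width: 0.998
grip_force: 7.6
```

jog_arm(
  increments=[
    [[0.02,0,0,0,0,0,1],[0.02,0,0,0,0,0,1],[0.02,0,0,0,0,0,1],[0.02,0,0,0,0,0,1],[0.02,0,0,0,0,0,1]],
  ],
)

```text
time: 13.58
tool_pos: [0.5714, -0.0652, 0.0226]
tcp_rot: [-3.141, 0.038, 0.014]
wrist_force: [-18.3, 0.5, 13.5]
width: 1.003
grip_force: 9.0
```

jog_arm(
  increments=[
    [[0.01,0,0,0,0,0,1],[0.01,0,0,0,0,0,1],[0.01,0,0,0,0,0,1],[0.01,0,0,0,0,0,1],[0.01,0,0,0,0,0,1]],
  ],
)

```text
time: 14.0
tool_pos: [0.5713, -0.0652, 0.0227]
tcp_rot: [-3.14, 0.038, 0.019]
wrist_force: [-22.2, 0.5, 17.7]
width: 1.001
grip_force: 11.0
```

```bash
python3 - <<'E'
import h
h.FX=lambda y:.66+.03*(y+.066)
h.look("b6",.046)
E
```

```text
top 0
scene 998 c [620.5 -65.9] size [120.  76.] axis 88.6 maxx 660
both 998 c [620.5 -65.9] size [120.  76.] axis 88.6 maxx 660
t 14.1 tcp [ 0.5713 -0.0652  0.0227] yaw -1.4 F [-20.9   0.4  16.8] q [-0.16  0.33  1.99 -0.    0.84  1.44]
```

jog_arm(
  increments=[
    [[0.02,0,0,0,0,0,1],[0.02,0,0,0,0,0,1],[0,0,0,0,0,0,1],[0,0,0,0,0,0,1],[0,0,0,0,0,0,1]],
  ],
)

```text
time: 14.52
tool_pos: [0.5713, -0.0652, 0.0227]
tcp_rot: [-3.14, 0.038, 0.023]
wrist_force: [-24.9, 0.7, 20.1]
width: 1.002
grip_force: 12.4
```

jog_arm(
  increments=[
    [[-0.1,0,0,0,0,0,1],[-0.3,0,0,0,0,0,1],[-0.6,0,0,0,0,0,1],[-0.8,0,0,0,0,0,1],[-0.6,0,0,0,0,0,1]],
  ],
)

```text
time: 14.93
tool_pos: [0.5068, -0.064, 0.0233]
tcp_rot: [3.141, -0.039, 0.006]
wrist_force: [0.0, 0.9, -0.9]
width: 1.001
grip_force: 0.0
```

jog_arm(
  increments=[
    [[0,0,-1,0,0,0,1],[0,0,-1,0,0,0,1],[-0.3,0.5,-1,0,0,0,1],[-0.3,1,-1,0,0,0,1],[0,1,-0.5,0,0,0,1]],
  ],
)

```text
time: 15.35
tool_pos: [0.4888, -0.1381, 0.1613]
tcp_rot: [3.139, -0.035, 0.013]
wrist_force: [1.2, -0.2, -1.6]
width: 1.001
grip_force: 0.0
```

jog_arm(
  increments=[
    [[0,1,0,0,0,0,1],[0,1,0,0,0,0,1],[0,1,0,0,0,0,1],[0,1,0,0,0,0,1],[0,1,0,0,0,0,1]],
  ],
)

```text
time: 15.77
tool_pos: [0.4842, -0.2896, 0.1579]
tcp_rot: [3.139, -0.039, 0.007]
wrist_force: [-0.1, 0.5, 0.4]
width: 1.001
grip_force: 0.0
```

```bash
python3 - <<'E'
import h,cv2
h.FX=lambda y:.66+.03*(y+.066)
h.look("c1",.046)
p=cv2.imread("pics/c1_top.png"); cv2.imwrite("pics/c1c.png",cv2.resize(p[100:260,180:400],None,fx=3.5,fy=3.5,interpolation=2))
E
```

```text
top 906 c [620.7 -61.9] size [119.5  75.6] axis 88.8 maxx 660
scene 1025 c [620.7 -65.7] size [120.6  75.5] axis 88.5 maxx 660
both 1931 c [620.7 -64. ] size [123.9  75.9] axis 88.8 maxx 660
t 15.8667 tcp [ 0.4844 -0.2921  0.1581] yaw -1.6 F [0.7 0.  0.3] q [-0.59  0.13  1.94 -0.    1.06  1.01]
```

View pics/c1c.png

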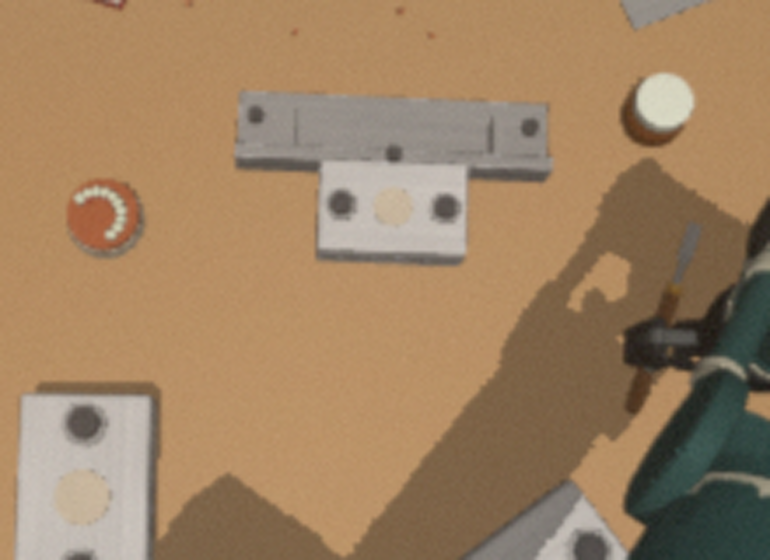

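The picture shows the flask at crop (392,207), flat against the fence and centred on the stud at (394,153), within about 1 mm. The cast, knife and jar are where they were, and the gripper is clear at z 0.158.

```bash
python3 -c "
from workcell import bot
print(bot.finish_job())"
```

```text
the job is handed in; nothing more can be done
None
```

The flask now lies with a long side flat against the fence, its middle within about 1 mm of the centre stud; the cast, wax knife and jar were not moved, and I handed the job in at about 16 s.

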